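Ease a bar offcut over the balance point of a damped rocker chute

TASK

Slide the saw-cut aluminium offcut from the steel ledge onto the rocker tray, without lifting it, and ease it along only until its own weight starts to tip the tray. Then stop pushing at once and keep the gripper off it, so that the offcut goes down into the wooden box by itself and the empty tray swings back level; do not tip the tray by hand, and leave the other things on the bench where they are.

Things in the scene. Friction and masses are not known exactly. Their poses are not given: they have to be found in the camera images.
- offcut: Plain grey saw-cut aluminium block, 55 mm (its x) by 50 mm (its y) by 62 mm high, standing on the ledge; origin at the centre of its underside. Weight not known exactly, roughly 0.3 to 0.65 kg.
- offcut_mid (a point): Centre of the offcut block (31 mm above its underside).
- chute: Fixed chute station on a 410 x 150 mm base plate, origin on the bench below the hinge pin. Its x axis is level, the way the part travels: ledge, rocker tray, wooden box; y across, z up. Two 117 mm high pivot cheeks stand beside the tray at x = 0, y = +-50 mm.
- ledge_mid (a point): Centre of the ledge's top (axes as the chute): level steel plate, 121.5 mm above the bench, chute x -200 to -69 mm, 150 mm wide, no wall at back or sides. At its front two guide fins, 22 mm high, close in from y = +-67 mm at x = -120 to y = +-37 mm at x = -68 mm.
- pin (a point): Middle of the hinge pin, 105 mm above the bench (axes as the chute).
- rocker_tilt (a joint): Tilt of the rocker tray, rad: 0 level (its rest, held by a counterweight under the ledge end), growing as the box end sinks, stop at 0.6. The pin is free but for an oil damper: it tips slowly (2 to 6 s) and swings back level in about 3 s. While something presses on the offcut from behind, the tray can dip a little early and settle back when let go.
- rocker: Rocker tray: slick aluminium channel open at both ends, origin on the hinge pin, axes as the chute when level. Floor 15 mm above the pin, from x = -65 to +110 mm; 74 mm wide inside, walls 24 mm high. It tips by itself once the offcut's centre is past the pin by a distance that depends on the unknown weights: 10 to 60 mm.
- tray_lip (a point): Middle of the tray floor's edge at the box end, 110 mm from the hinge pin; it sinks about 60 mm when the tray is fully over.
- box_floor (a point): Centre of the inner floor of the fixed open wooden box at the foot of the chute, 157 mm past the pin, 11 mm above the bench (axes as the chute). Inside 114 mm along x by 88 mm across, walls about 45 mm above this floor.
- slice: Bystander: smaller aluminium slice 28 x 50 x 45 mm standing on the bench beside the ledge; origin under its centre.
- block: Bystander: black set-up block 46 x 50 x 44 mm on the bench on the other side of the ledge; origin under its centre.
- tape: Bystander: roll of tape 104 mm across, 25 mm high, flat on the bench; origin under its centre.
Mind the look-alikes: they are no part of the job. Leave any green or yellow look-alike of the offcut alone.

How it is judged:
By the outcome, as a careful person would: the job done as asked, in the order asked, and still so for the second after the job is handed in, with the robot touching nothing.
It also fails if it takes over 64 s, if anything falls off the work surface, if the arm or the gripper's body presses on something with over 40 N, if the wrist force passes 120 N, or if a joint passes its speed limit or range.

ROBOT

A 6-joint arm with a two-finger parallel gripper is mounted at the origin on a cart in front of the work surface, level with it; the furniture and walls round the work are solid. World frame = base frame: x ahead of the robot, y to its left, z up, the work surface at z = 0. Lengths are in m, angles in rad, forces in N, time in s.
With the tool pointing down it reaches from about 0.375 to 0.925 m from the base axis. Payload 5.7 kg.
Tool frame: the origin (TCP) lies on the centre line of the jaws, within the pads' length; the fingertips stand 11 mm ahead of it and the grasp point (between the pads) lies 8 mm behind it; z points along the fingers, y is the line along which they close (so a half turn about z gives the same grasp; the last joint's range is limited). The gripper opens to 88 mm and grips with 3 to 60 N. Pads are 20 mm wide; open, the fingers measure 115 mm over their backs; the gripper's body (75 mm by 178 mm) begins 61 mm behind the grasp point.
Start: joints at [-1.397, 0.359, 1.51, -0, 1.272, -0.115], TCP at [0.171, -0.575, 0.234] pointing down, gripper open.
Joint ranges: [-2.97, 2.97], [-1.01, 2.36], [0.21, 2.38], [-0.96, 4.11], [0.2, 2.71], [-2.98, 2.98]. Speed limits (rad/s): [2.39, 2.39, 3.14, 3.14, 3.14, 3.14].

INTERFACE

Orientations are given as [roll, pitch, yaw] about the fixed x, y, z axes, in that order (R = Rz(yaw) Ry(pitch) Rx(roll)).
In Python, from cell import bot gives the robot as it stands.
- The arm moves only by the tool drive_tool, never from a script. Its argument "motion" is a list that holds one entry, the list of rows, each a list of 7 numbers: the shift along the tool's x, y, z in cm, then the turn, a rotation vector about the tool's x, y, z in rad, then the closure in counts, from 0 (fully open) to 255 (shut). A call has 1 to 8 rows; each row shifts and turns the commanded pose from where the row before left it, along the tool's axes as they then stand; what a row does not reach is not made up. A row lasts 1/8 s, in which the tool goes at most 62.5 mm and 10.7 degrees, less where a joint would pass 70% of its speed; a pose out of reach is approached as far as the arm can. A call is refused whole if a number of a shift passes 6.25 or a number of a turn 0.188, either way. A call with a gripper value outside its range is refused whole. The fingers move at their own pace and stop on an object; the grip force is fixed at half the most. Time passes only in rows, so rows that do not move let the fingers close. It gives the time, the measured TCP pose, the force, the opening and the grip force at its end, in the units of the state.
- bot.state(): the state, without advancing time (a new reading comes with each control period).
- bot.camera(name): name is "side" or "top" or "wrist"; returns the picture (420x560x3 uint8, blue, green, red); there is no depth.
- bot.camera_info(name): a dict with "fx", "fy", "cx", "cy" (pixels), "position" and "orientation" of the camera in the world; the wrist camera has in their place "mount" (4x4, takes a point from camera to tool coordinates, whose origin is the TCP and whose axes are the flange's). Camera axes: x right, y down, z forward; pixel columns grow to the right and rows downward; lengths in m; the calibration is good to about 2 mm. A picture is of the moment at which its call begins: read the wrist's pose just before it. camera_info takes no time and is no camera call.
- bot.job_done(): hands the job in; it is judged then, once.
The state is a dict: "t": time; "qpos": joint angles; "dq": joint speeds; "joint_torque": joint torques, N m; "position": TCP position; "tool_rot": TCP orientation; "wrist_force": force on the tool from outside, world axes, zero at the start; "moment": the same for the moment, N m; "grip_width": opening from 0.0 (shut) to 1.0 (fully open); "grasp_force": force on a finger pad.
Only numpy, scipy, OpenCV 4.12 (cv2) and the standard library are available. Lean on these libraries where they do the work, as an engineer would, in place of code of your own. Each camera call takes 0.05 s, during which the arm holds its last target. There are 200 camera calls.

## Working session

There is one attempt and no reset: what is moved stays moved. The work goes in short steps, Python scripts to look and compute and a tool call to move; the robot and the scene stay as the last step left them, time stands still between calls to the robot, and variables do not carry over. Pictures are saved under pics/ and viewed, at most 10 in all, crops included, and the job is handed in when it is done.

Besides the shell and the picture viewer there is one more tool, called after "Call:" as a command line: name --argument value ..., lists and objects as JSON in quotes. drive_tool: Moves the arm, as the interface text tells. Its arguments: {"type":"object","properties":{"motion":{"type":"array","items":{"type":"array","items":{"type":"array","items":{"type":"number"}}}}},"required":["motion"]}

```bash
mkdir -p pics; ls
python3 - <<'E'
from cell import bot
import cv2
for n in("side","top"):
    cv2.imwrite(f"pics/{n}0.png",bot.camera(n)); print(n,bot.camera_info(n))
print(bot.camera_info("wrist")); print(bot.state())
E
```

```text
pics
side {'fx': 523.4527235784652, 'fy': 523.4527235784652, 'cx': 275.02864798184635, 'cy': 205.09951888556589, 'position': array([ 0.27486444, -0.58237525,  0.55528705]), 'orientation': array([-2.07065778,  0.02133863, -0.39277148])}
top {'fx': 477.63272732414265, 'fy': 477.63272732414265, 'cx': 278.01321849030313, 'cy': 212.2098656734344, 'position': array([0.41058871, 0.15805437, 0.99979344]), 'orientation': array([-2.960892  ,  0.01774565, -1.56108889])}
{'fx': 297.21010602836293, 'fy': 297.21010602836293, 'cx': 276.6408442104089, 'cy': 209.14807553006946, 'mount': array([[-3.94162465e-04, -9.60980678e-01, -2.76615221e-01,
         7.61603107e-02],
       [ 9.99999910e-01, -4.22070703e-04,  4.13547787e-05,
         6.53518287e-04],
       [-1.56492324e-04, -2.76615180e-01,  9.60980758e-01,
        -1.51116350e-01],
       [ 0.00000000e+00,  0.00000000e+00,  0.00000000e+00,
         1.00000000e+00]])}
{'t': 0.1, 'qpos': array([-1.39710007e+00,  3.59418887e-01,  1.51131420e+00, -4.56487078e-07,
        1.27251348e+00, -1.15081235e-01]), 'dq': array([ 2.10163920e-03, -1.23182704e-03, -3.95482880e-04,  7.50180065e-04,
       -4.23713530e-05, -1.28505779e-03]), 'joint_torque': array([ 8.42774280e-04, -5.16356170e+01, -2.71406472e+01,  6.75327354e-02,
        2.76824052e-02, -3.62173387e-05]), 'position': array([ 0.17076626, -0.57455425,  0.23290584]), 'tool_rot': array([-3.13994963e+00, -1.89480870e-04,  2.88777468e-01]), 'wrist_force': array([-0.2870119 , -0.16489382, -0.04423064]), 'moment': array([0.01765805, 0.00625014, 0.02668446]), 'grasp_force': 0.0, 'grip_width': 0.9995722707779847}
```

View pics/side0.png

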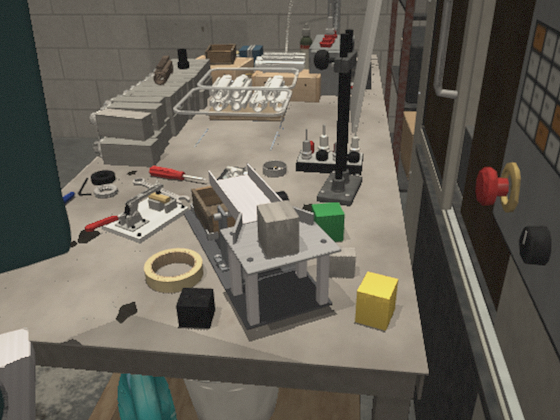

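View pics/top0.png

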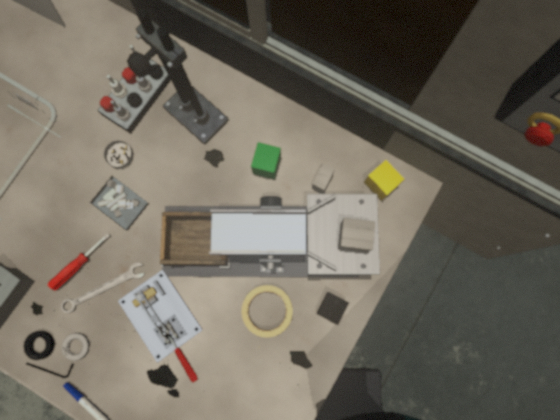

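Run:
```python
import cv2
im=cv2.imread("pics/top0.png")[175:295,150:400]
cv2.imwrite("pics/c1.png",cv2.resize(im,None,fx=3.2,fy=3.2,interpolation=cv2.INTER_CUBIC))
im=cv2.imread("pics/side0.png")[160:330,180:350]
cv2.imwrite("pics/c2.png",cv2.resize(im,None,fx=3.5,fy=3.5,interpolation=cv2.INTER_CUBIC))
```

```text
(no output)
```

View pics/c1.png

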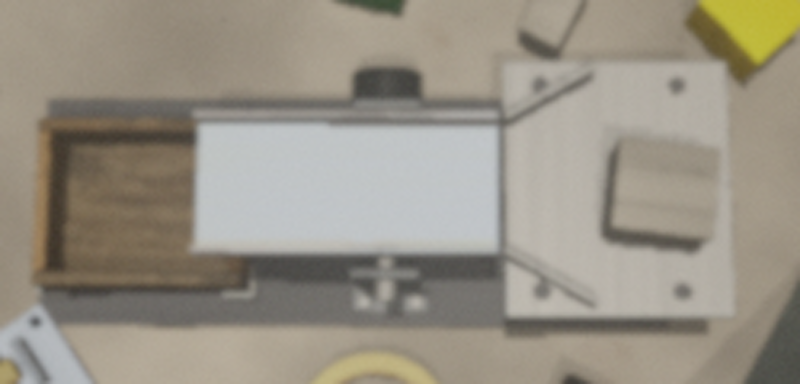

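View pics/c2.png

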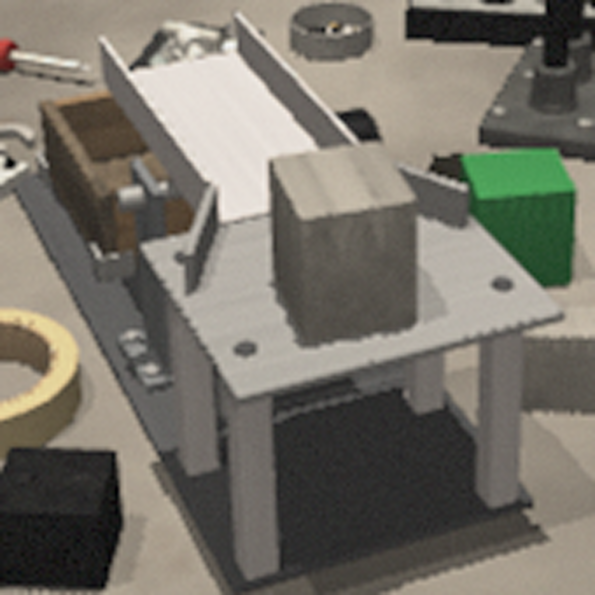

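```bash
cat > h.py <<'E'
import numpy as np
from cell import bot
from scipy.spatial.transform import Rotation as R
def pts(cam,px,z):
    c=bot.camera_info(cam); px=np.atleast_2d(px).astype(float)
    if 'mount' in c:
        s=bot.state(); M=c['mount']; T=R.from_euler('xyz',s['tool_rot']).as_matrix()
        Rm=T@M[:3,:3]; p=s['position']+T@M[:3,3]
    else: Rm=R.from_euler('xyz',c['orientation']).as_matrix(); p=c['position']
    d=np.c_[(px[:,0]-c['cx'])/c['fx'],(px[:,1]-c['cy'])/c['fy'],np.ones(len(px))]@Rm.T
    return p+d*((z-p[2])/d[:,2])[:,None]
def proj(cam,P):
    c=bot.camera_info(cam); Rm=R.from_euler('xyz',c['orientation']).as_matrix()
    q=(np.atleast_2d(P)-c['position'])@Rm
    return np.c_[c['cx']+c['fx']*q[:,0]/q[:,2],c['cy']+c['fy']*q[:,1]/q[:,2]]
E
python3 - <<'E'
from h import *
np.set_printoptions(precision=4,suppress=True)
f=lambda a:np.array(a)/3.2+[150,175]
g=lambda a:np.array(a)/3.5+[180,160]
print("ledge top",pts("top",f([(503,62),(725,62),(735,317),(507,317)]),.1215))
print("ledge side",pts("side",g([(140,243),(240,395),(563,315)]),.1215))
print("tray lip",pts("top",f([(195,122),(195,245)]),.120))
print("off top",pts("top",f([(622,138),(720,150),(712,240),(612,236)]),.1835))
print("off side",pts("side",g([(270,160),(377,145),(417,195),(300,220)]),.1835))
print("off side bot",pts("side",g([(283,310),(302,342),(416,325)]),.1215))
E
```

```text
ledge top [[ 0.6054  0.1207  0.1215]
 [ 0.6061 -0.0093  0.1215]
 [ 0.4577 -0.0109  0.1215]
 [ 0.4566  0.1186  0.1215]]
ledge side [[ 0.4592  0.117   0.1215]
 [ 0.4609 -0.0122  0.1215]
 [ 0.6061 -0.0146  0.1215]]
tray lip [[0.5686 0.3011 0.12  ]
 [0.4964 0.2986 0.12  ]]
off top [[0.5499 0.0591 0.1835]
 [0.5437 0.0065 0.1835]
 [0.4951 0.0121 0.1835]
 [0.4968 0.0652 0.1835]]
off side [[0.5033 0.0591 0.1835]
 [0.5499 0.0524 0.1835]
 [0.5473 0.0061 0.1835]
 [0.4965 0.0074 0.1835]]
off side bot [[0.4989 0.0382 0.1215]
 [0.4974 0.0123 0.1215]
 [0.546  0.0042 0.1215]]
```

The offcut is the plain grey block on the ledge (top 357,233; side 280,228). The green block (266,160), yellow block (385,180) and the slice (323,178) are look-alikes standing on the bench. The crop confirms it: saw-cut grey, turned about 6° clockwise, and about 10 mm off the chute axis. The chute runs along world +y at x≈0.5325, with the pin at y≈0.189.

```bash
cat >> h.py <<'E'
def plan(pos,yaw,n,nrot=None):
    "rows to reach a pointing-down pose; prints rounded rows"
    s=bot.state(); T=R.from_euler('xyz',s['tool_rot']); p=s['position'].copy(); G=R.from_euler('xyz',[np.pi,0,yaw])
    nrot=nrot or n; pos=np.array(pos)
    w=np.round((T.inv()*G).as_rotvec()/nrot,3)
    for i in range(n):
        d=np.round(T.inv().apply((pos-p)/(n-i))*100,2); p=p+T.apply(d/100)
        r=w if i<nrot else 0*w
        T=T*R.from_rotvec(r); print([*map(float,d),*map(float,r)])
    print(p,T.as_euler('xyz'))
E
python3 -c "
from h import *
plan([.5225,.033,.26],1.456,16)"
```

```text
[3.19, -3.01, -0.16, -0.0, -0.0, -0.073]
[3.4, -2.77, -0.16, -0.0, -0.0, -0.073]
[3.59, -2.52, -0.16, -0.0, -0.0, -0.073]
[3.77, -2.25, -0.16, -0.0, -0.0, -0.073]
[3.92, -1.97, -0.17, -0.0, -0.0, -0.073]
[4.05, -1.68, -0.16, -0.0, -0.0, -0.073]
[4.17, -1.38, -0.17, -0.0, -0.0, -0.073]
[4.26, -1.07, -0.16, -0.0, -0.0, -0.073]
[4.32, -0.76, -0.17, -0.0, -0.0, -0.073]
[4.37, -0.44, -0.16, -0.0, -0.0, -0.073]
[4.39, -0.12, -0.17, -0.0, -0.0, -0.073]
[4.38, 0.2, -0.16, -0.0, -0.0, -0.073]
[4.36, 0.52, -0.17, -0.0, -0.0, -0.073]
[4.3, 0.84, -0.16, -0.0, -0.0, -0.073]
[4.23, 1.15, -0.17, -0.0, -0.0, -0.073]
[4.14, 1.45, -0.16, -0.0, -0.0, -0.073]
[0.52245704 0.03297396 0.25999483] [-3.14112292e+00 -1.58580193e-03  1.45677725e+00]
```

Call:
drive_tool --motion '[[[3.2,-3.0,-0.16,0,0,-0.073,0],[3.4,-2.8,-0.16,0,0,-0.073,0],[3.6,-2.5,-0.16,0,0,-0.073,0],[3.8,-2.25,-0.16,0,0,-0.073,0],[3.9,-2.0,-0.16,0,0,-0.073,0],[4.05,-1.7,-0.16,0,0,-0.073,0],[4.2,-1.4,-0.16,0,0,-0.073,0],[4.25,-1.1,-0.16,0,0,-0.073,0]]]'

```text
t: 1.1
position: [0.3469, -0.2688, 0.2463]
tool_rot: [-3.141, -0.0, 0.875]
wrist_force: [0.0, -0.0, -0.2]
grip_width: 1.0
grasp_force: 0.0
```

Call:
drive_tool --motion '[[[4.3,-0.75,-0.16,0,0,-0.073,0],[4.4,-0.45,-0.16,0,0,-0.073,0],[4.4,-0.1,-0.16,0,0,-0.073,0],[4.4,0.2,-0.16,0,0,-0.073,0],[4.35,0.5,-0.16,0,0,-0.073,0],[4.3,0.85,-0.16,0,0,-0.073,0],[4.2,1.15,-0.16,0,0,-0.073,0],[4.15,1.45,-0.16,0,0,-0.073,0]]]'

```text
t: 2.1
position: [0.5228, 0.0349, 0.259]
tool_rot: [-3.141, 0.0, 1.459]
wrist_force: [0.3, -0.2, -0.1]
grip_width: 1.0
grasp_force: 0.0
```

Call:
drive_tool --motion '[[[0,0,0,0,0,0,0]]]'

```text
t: 2.22
position: [0.5235, 0.0356, 0.259]
tool_rot: [3.141, -0.001, 1.46]
wrist_force: [-0.4, 0.0, 0.1]
grip_width: 0.997
grasp_force: 0.0
```

Run:
```python
from h import *
import cv2
s=bot.state(); print(s['t'],s['position'],s['tool_rot'])
cv2.imwrite("pics/w1.png",bot.camera("wrist"))
cv2.imwrite("pics/s1.png",bot.camera("side"))
```

```text
2.225 [0.52348936 0.03564201 0.25900474] [ 3.14146121e+00 -7.26531047e-04  1.46045470e+00]
```

View pics/w1.png

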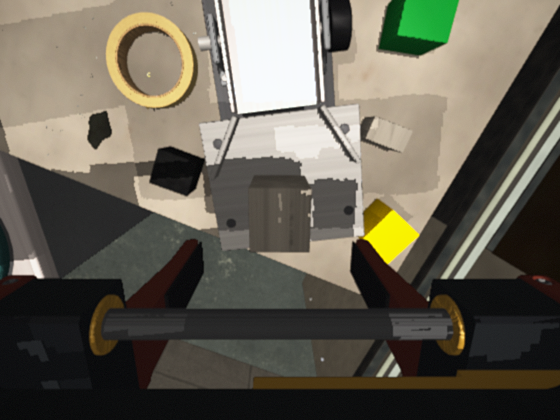

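The wrist view shows the offcut's top face with corners at about (250,187), (311,187), (310,252) and (249,251). It is square to the jaws and centred between the fingers. The fins and tray are ahead of it.

Run:
```python
from h import *
np.set_printoptions(precision=4,suppress=True)
p=pts("wrist",[(250,187),(311,187),(310,252),(249,251)],.1835);print(p,p.mean(0))
print("ledge",pts("wrist",[(201,124),(359,105),(222,250),(362,238)],.1215))
print("tray",pts("wrist",[(234,114),(321,103)],.12))
plan([.5225,.033,.145],1.456,8)
```

```text
[[0.505  0.0636 0.1835]
 [0.552  0.0582 0.1835]
 [0.5467 0.0037 0.1835]
 [0.4967 0.0103 0.1835]] [0.5251 0.0339 0.1835]
ledge [[ 0.4607  0.1158  0.1215]
 [ 0.6077  0.1158  0.1215]
 [ 0.4592 -0.0123  0.1215]
 [ 0.6059 -0.0154  0.1215]]
tray [[0.4924 0.1212 0.12  ]
 [0.5734 0.1216 0.12  ]]
[-0.0, 0.01, 1.42, -0.0, 0.0, 0.0]
[-0.0, 0.01, 1.42, -0.0, 0.0, 0.0]
[-0.01, 0.01, 1.42, -0.0, 0.0, 0.0]
[-0.0, 0.01, 1.42, -0.0, 0.0, 0.0]
[-0.01, 0.01, 1.42, -0.0, 0.0, 0.0]
[-0.0, 0.01, 1.43, -0.0, 0.0, 0.0]
[-0.01, 0.01, 1.42, -0.0, 0.0, 0.0]
[-0.0, 0.01, 1.43, -0.0, 0.0, 0.0]
[0.5225 0.033  0.145 ] [-3.1402  0.0005  1.4574]
```

Call:
drive_tool --motion '[[[0,0,2.0,0,0,0,0],[0,0,2.0,0,0,0,0],[0,0,2.0,0,0,0,0],[0,0,2.0,0,0,0,0],[0,0,2.0,0,0,0,0],[0,0,1.4,0,0,0,0],[0,0,0,0,0,0,50],[0,0,0,0,0,0,80]]]'

```text
t: 3.32
position: [0.5228, 0.0331, 0.1458]
tool_rot: [3.141, -0.0, 1.456]
wrist_force: [-0.3, -0.0, 0.7]
grip_width: 0.812
grasp_force: 0.0
```

Call:
drive_tool --motion '[[[0,0,0,0,0,0,95],[0,0,0,0,0,0,102],[0,0,0,0,0,0,105],[0,0,0,0,0,0,105],[0,0,0,0,0,0,105]]]'

```text
t: 3.95
position: [0.5238, 0.0334, 0.1459]
tool_rot: [3.139, -0.0, 1.457]
wrist_force: [3.0, -1.2, 2.9]
grip_width: 0.589
grasp_force: 1.9
```

Call:
drive_tool --motion '[[[0,0.2,0,0,0,-0.025,105],[0,0.2,0,0,0,-0.025,105],[0,0.2,0,0,0,-0.025,105],[0,0.2,0,0,0,-0.025,105],[0,0.15,0,0,0,-0.025,105],[0,0,0,0,0,0,105],[0,0,0,0,0,0,60],[0,0,0,0,0,0,0]]]'

```text
t: 4.95
position: [0.5325, 0.0329, 0.1455]
tool_rot: [3.14, -0.0, 1.582]
wrist_force: [0.3, -0.3, 0.2]
grip_width: 0.775
grasp_force: 0.0
```

Call:
drive_tool --motion '[[[0,0,0,0,0,0,0],[0,0,-2.5,0,0,0,0],[0,0,-3,0,0,0,0],[0,0,-3,0,0,0,0],[0,0,-2.5,0,0,0,0],[0,0,0,0,0,0,0]]]'

```text
t: 5.7
position: [0.5335, 0.0328, 0.2571]
tool_rot: [3.137, 0.0, 1.582]
wrist_force: [-0.1, -0.2, -0.0]
grip_width: 1.001
grasp_force: 0.0
```

Run:
```python
from h import *
import cv2
s=bot.state(); print(s['t'],s['position'],s['tool_rot'])
im=bot.camera("wrist")
cv2.imwrite("pics/w2.png",cv2.resize(im[60:300,150:420],None,fx=2.4,fy=2.4,interpolation=cv2.INTER_CUBIC))
```

```text
5.7 [0.53349261 0.03277402 0.25713256] [3.13703256e+00 2.10137233e-04 1.58181417e+00]
```

View pics/w2.png

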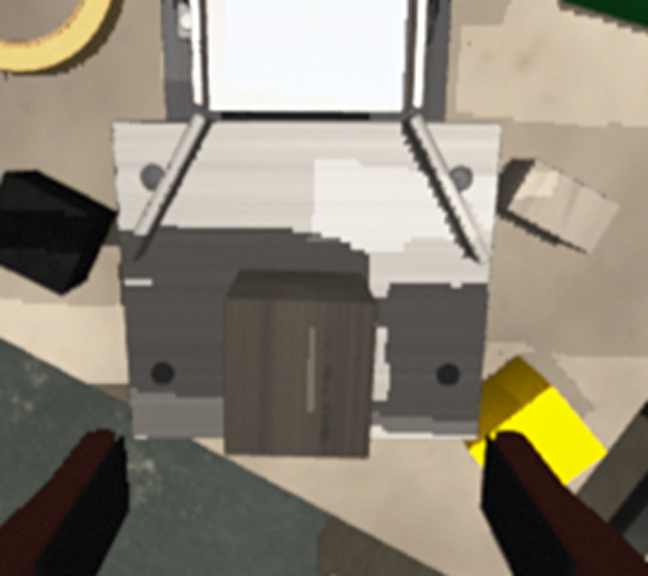

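The offcut now sits square with the ledge: top face corners at crop (224,300), (377,305), (368,457) and (225,452).

Run:
```python
from h import *
np.set_printoptions(precision=4,suppress=True)
f=lambda a:np.array(a)/2.4+[150,60]
p=pts("wrist",f([(224,300),(377,305),(368,457),(225,452)]),.1835);print(p,p.mean(0))
print("ledge",pts("wrist",f([(113,122),(500,125),(133,437),(478,440)]),.1215))
print("tray",pts("wrist",f([(208,113),(405,113)]),.12))
```

```text
[[0.5073 0.0627 0.1835]
 [0.556  0.0616 0.1835]
 [0.555  0.009  0.1835]
 [0.5065 0.0104 0.1835]] [0.5312 0.0359 0.1835]
ledge [[ 0.4597  0.1184  0.1215]
 [ 0.6069  0.1189  0.1215]
 [ 0.4602 -0.0102  0.1215]
 [ 0.6086 -0.0101  0.1215]]
tray [[0.4957 0.1221 0.12  ]
 [0.5707 0.1229 0.12  ]]
```

Call:
drive_tool --motion '[[[-2.7,0,0,0,0,0.011,120],[-2.7,0,0,0,0,0,197],[0,0,2.2,0,0,0,197],[0,0,2.2,0,0,0,197],[0,0,2.2,0,0,0,197],[0,0,2.2,0,0,0,197],[0,0,2.1,0,0,0,197],[0,0,0,0,0,0,197]]]'

```text
t: 6.75
position: [0.5298, -0.0208, 0.1435]
tool_rot: [-3.136, -0.001, 1.571]
wrist_force: [-0.5, 0.4, -0.9]
grip_width: 0.229
grasp_force: 0.0
```

Run:
```python
from h import *
import cv2
s=bot.state(); print(s['t'],s['position'],s['tool_rot'],s['grip_width'])
cv2.imwrite("pics/sideA.png",bot.camera("side"));a=bot.camera("top");b=cv2.imread("pics/sideA.png");w=bot.camera("wrist")
cv2.imwrite("pics/m1.png",np.vstack([np.hstack([b[120:320,150:400],a[160:360,150:400]]),np.hstack([w[:300:1,:500]])[:300]]))
```

```text
6.75 [ 0.52978039 -0.02078152  0.14353991] [-3.13563277e+00 -1.09539010e-03  1.57071430e+00] 0.22852853980631893
```

View pics/m1.png

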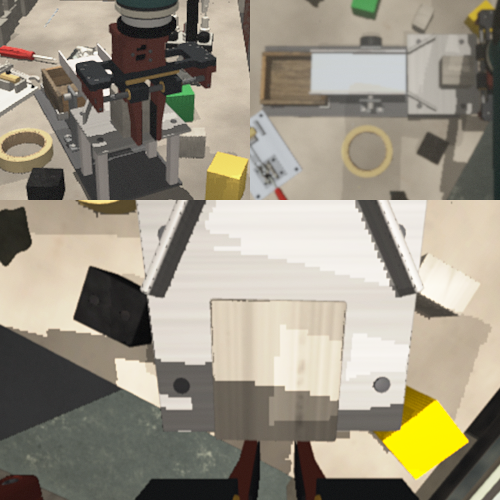

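Call:
drive_tool --motion '[[[0,0.3,-0.5,-0.006,0,0,197],[0.8,0,0,0,0,0,197],[0.7,0,0,0,0,0,197],[0.5,0,0,0,0,0,197],[0.5,0,0,0,0,0,197],[0.8,0,0,0,0,0,197],[0.9,0,0,0,0,0,197],[0.9,0,0,0,0,0,197]]]'

```text
t: 7.9
position: [0.5353, 0.0304, 0.1513]
tool_rot: [3.136, -0.0, 1.571]
wrist_force: [0.3, -4.3, 2.2]
grip_width: 0.225
grasp_force: 1.8
```

Call:
drive_tool --motion '[[[0.9,0,0,0,0,0,197],[0.9,0,0,0,0,0,197],[0.9,0,0,0,0,0,197],[0.9,0,0,0,0,0,197],[0.9,0,0,0,0,0,197],[0.5,0,0,0,0,0,197],[0,0,0,0,0,0,197]]]'

```text
t: 8.78
position: [0.5349, 0.0808, 0.151]
tool_rot: [3.136, -0.001, 1.571]
wrist_force: [0.6, -0.4, 0.2]
grip_width: 0.223
grasp_force: 0.0
```

Run:
```python
from h import *
import cv2
s=bot.state(); print(s['t'],s['position'],s['tool_rot'],s['wrist_force'])
w=bot.camera("wrist");cv2.imwrite("pics/w3.png",w)
```

```text
8.775 [0.53486444 0.0808293  0.15097189] [ 3.13639996e+00 -1.26175142e-03  1.57105754e+00] [ 0.60161374 -0.44017327  0.17929006]
```

View pics/w3.png

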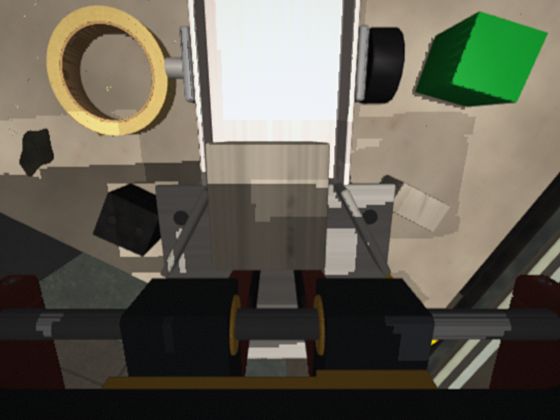

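The offcut enters the tray square, with its top front edge at (206,143)–(328,143) and the tray walls at columns 205 and 350.

Run:
```python
from h import *
print(pts("wrist",[(206,143),(328,143)],.1835)); print(pts("wrist",[(203,20),(353,20)],.144))
print(pts("wrist",[(190,27),(365,27)],.117))
```

```text
[[0.50760213 0.14858861 0.1835    ]
 [0.55521753 0.14855581 0.1835    ]]
[[0.50096306 0.2024262  0.144     ]
 [0.57118209 0.20252179 0.144     ]]
[[0.48786547 0.20699033 0.117     ]
 [0.58432328 0.20711146 0.117     ]]
```

Call:
drive_tool --motion '[[[0.4,0,0,0,0,0,197],[0.7,0,0,0,0,0,197],[0.8,0,0,0,0,0,197],[0.8,0,0,0,0,0,197],[0.8,0,0,0,0,0,197],[0.8,0,0,0,0,0,197],[0.7,0,0,0,0,0,197],[0.5,0,0,0,0,0,197]]]'

```text
t: 9.82
position: [0.5353, 0.1353, 0.1513]
tool_rot: [3.136, -0.0, 1.571]
wrist_force: [-0.0, -2.3, -0.8]
grip_width: 0.225
grasp_force: 0.7
```

Call:
drive_tool --motion '[[[0.5,0,0,0,0,0,197],[0.4,0,0,0,0,0,197],[0.4,0,0,0,0,0,197],[0.3,0,0,0,0,0,197],[0.2,0,0,0,0,0,197],[-0.5,0,0,0,0,0,197],[0,0,0,0,0,0,197]]]'

```text
t: 10.7
position: [0.5353, 0.1476, 0.1513]
tool_rot: [3.136, -0.0, 1.57]
wrist_force: [0.5, 0.4, -0.0]
grip_width: 0.227
grasp_force: 0.0
```

Run:
```python
from h import *
import cv2
s=bot.state(); print(s['t'],s['position'],s['tool_rot'],s['wrist_force'])
w=bot.camera("wrist");cv2.imwrite("pics/w4.png",w); b=bot.camera("side");cv2.imwrite("pics/s4.png",b); a=bot.camera("top");cv2.imwrite("pics/t4.png",a)
cv2.imwrite("pics/m4.png",np.vstack([w[:300],np.hstack([b[120:320,130:410],a[130:330,100:380]])]))
```

```text
10.7 [0.53532612 0.14760797 0.15133901] [ 3.13554138e+00 -3.30211534e-04  1.57034579e+00] [ 0.45048909  0.36152097 -0.01932765]
```

View pics/m4.png

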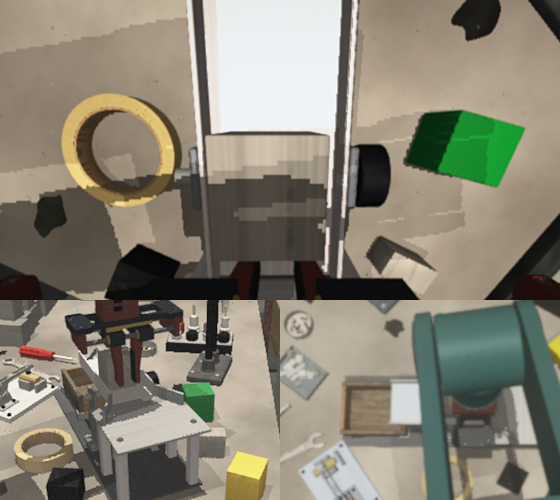

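```bash
cat >> h.py <<'E'
import cv2,sys
def lip(a):
    v=a[222:248,196:228].mean((0,2)); g=np.clip(np.diff(v),0,None); k=g.argmax(); sl=slice(max(k-3,0),k+4)
    return 196.5+(np.arange(len(g))[sl]*g[sl]).sum()/g[sl].sum()
def width(w):
    out=[]
    for r in (3,30,60):
        row=w[r-2:r+3].mean((0,2)); L=row[240:270].mean()*.82
        l=next(i for i in range(260,0,-1) if row[i]<L); q=next(i for i in range(260,559) if row[i]<L); out.append((l,q))
    return out
def front(w):
    v=cv2.GaussianBlur(w[:,225:310].mean((1,2)),(1,5),0); return int(np.diff(v)[:220].argmin())
def check(name):
    s=bot.state(); w=bot.camera("wrist"); a=bot.camera("top"); cv2.imwrite(f"pics/{name}w.png",w); cv2.imwrite(f"pics/{name}t.png",a)
    f=front(w); y=pts("wrist",[(265,f)],.1835)[0,1]
    print(name,'t%.2f'%s['t'],'y%.4f z%.4f'%tuple(s['position'][1:]),'F',s['wrist_force'].round(1),'lip %.2f'%lip(a),width(w),'front',f,'centre-pin mm %.1f'%((y-.0275-.188)*1000))
E
python3 - <<'E'
from h import *
print(lip(cv2.imread("pics/top0.png")),lip(cv2.imread("pics/t4.png")),width(cv2.imread("pics/w3.png")),front(cv2.imread("pics/w3.png")))
check("a0")
E
```

```text
Traceback (most recent call last):
  File "h.py", line 37, in front
    v=cv2.GaussianBlur(w[:,225:310].mean((1,2)),(1,5),0); return int(np.diff(v)[:220].argmin())
                                                                     ~~~~~~~~~~~~~~~~~~~~~~~^^
ValueError: attempt to get argmin of an empty sequence
```

```bash
sed -i 's/np.diff(v)\[:220\]/np.diff(v.ravel())[:220]/' h.py
python3 - <<'E'
from h import *
print(lip(cv2.imread("pics/top0.png")),lip(cv2.imread("pics/t4.png")),width(cv2.imread("pics/w3.png")),front(cv2.imread("pics/w3.png")))
check("a0")
E
```

```text
210.5887342322749 210.54594594594596 [(204, 342), (206, 341), (207, 339)] 140
a0 t10.85 y0.1478 z0.1513 F [-1.1 -0.6 -0.1] lip 210.54 [(202, 341), (204, 340), (206, 338)] front 131 centre-pin mm 4.9
```

Call:
drive_tool --motion '[[[0.5,0,0,0,0,0,197],[0.3,0,0,0,0,0,197],[0.2,0,0,0,0,0,197],[0.2,0,0,0,0,0,197],[-0.4,0,0,0,0,0,197],[0,0,0,0,0,0,197],[0,0,0,0,0,0,197]]]'

```text
t: 11.82
position: [0.5353, 0.1558, 0.1513]
tool_rot: [3.136, -0.0, 1.57]
wrist_force: [0.0, 0.1, 0.2]
grip_width: 0.228
grasp_force: 0.0
```

```bash
python3 -c "
from h import *
check('a1')"
```

```text
a1 t11.82 y0.1558 z0.1513 F [0.  0.1 0.2] lip 210.55 [(202, 341), (204, 340), (206, 338)] front 133 centre-pin mm 12.2
```

Call:
drive_tool --motion '[[[0.4,0,0,0,0,0,197],[0.15,0,0,0,0,0,197],[0.15,0,0,0,0,0,197],[-0.4,0,0,0,0,0,197],[0,0,0,0,0,0,197],[0,0,0,0,0,0,197],[0,0,0,0,0,0,197]]]'

```text
t: 12.8
position: [0.5353, 0.1589, 0.1513]
tool_rot: [3.136, -0.0, 1.571]
wrist_force: [-0.3, 0.2, 0.1]
grip_width: 0.226
grasp_force: 0.0
```

```bash
python3 -c "
from h import *
check('a2')"
```

```text
a2 t12.80 y0.1589 z0.1513 F [-0.3  0.2  0.1] lip 210.55 [(202, 342), (204, 340), (206, 338)] front 133 centre-pin mm 15.2
```

Call:
drive_tool --motion '[[[0.4,0,0,0,0,0,197],[0.15,0,0,0,0,0,197],[0.15,0,0,0,0,0,197],[-0.4,0,0,0,0,0,197],[0,0,0,0,0,0,197],[0,0,0,0,0,0,197],[0,0,0,0,0,0,197]]]'

```text
t: 13.78
position: [0.5353, 0.1619, 0.1513]
tool_rot: [3.136, -0.0, 1.571]
wrist_force: [-0.4, -0.1, 0.5]
grip_width: 0.225
grasp_force: 0.0
```

```bash
python3 -c "
from h import *
check('a3')"
```

```text
a3 t13.78 y0.1619 z0.1513 F [-0.4 -0.1  0.5] lip 210.54 [(219, 342), (204, 340), (206, 339)] front 134 centre-pin mm 17.8
```

Call:
drive_tool --motion '[[[0.4,0,0,0,0,0,197],[0.15,0,0,0,0,0,197],[0.15,0,0,0,0,0,197],[-0.4,0,0,0,0,0,197],[0,0,0,0,0,0,197],[0,0,0,0,0,0,197],[0,0,0,0,0,0,197]]]'

```text
t: 14.75
position: [0.5353, 0.1649, 0.1512]
tool_rot: [3.136, -0.0, 1.571]
wrist_force: [0.0, -0.3, 0.5]
grip_width: 0.223
grasp_force: 0.0
```

```bash
python3 -c "
from h import *
check('a4')"
```

```text
a4 t14.75 y0.1649 z0.1512 F [ 0.  -0.3  0.5] lip 210.55 [(234, 323), (204, 340), (206, 339)] front 135 centre-pin mm 20.5
```

Call:
drive_tool --motion '[[[0.4,0,0,0,0,0,197],[0.15,0,0,0,0,0,197],[0.15,0,0,0,0,0,197],[-0.4,0,0,0,0,0,197],[0,0,0,0,0,0,197],[0,0,0,0,0,0,197],[0,0,0,0,0,0,197]]]'

```text
t: 15.72
position: [0.5353, 0.1679, 0.1512]
tool_rot: [3.136, -0.0, 1.571]
wrist_force: [0.5, 0.1, -0.9]
grip_width: 0.229
grasp_force: 0.0
```

```bash
python3 -c "
from h import *
check('a5')"
```

```text
a5 t15.72 y0.1679 z0.1512 F [ 0.5  0.1 -0.9] lip 210.58 [(228, 323), (205, 339), (207, 338)] front 135 centre-pin mm 23.5
```

Call:
drive_tool --motion '[[[0,0,0,0,0,0,197],[0,0,0,0,0,0,197],[0,0,0,0,0,0,197],[0,0,0,0,0,0,197],[0,0,0,0,0,0,197]]]'

```text
t: 16.45
position: [0.5353, 0.1678, 0.1513]
tool_rot: [3.136, -0.0, 1.571]
wrist_force: [0.1, 0.2, 0.7]
grip_width: 0.229
grasp_force: 0.0
```

```bash
python3 -c "
from h import *
check('a6')"
```

```text
a6 t16.45 y0.1678 z0.1513 F [0.1 0.2 0.7] lip 210.55 [(228, 323), (204, 340), (206, 339)] front 135 centre-pin mm 23.4
```

It dipped slightly and then settled back level, so tipping is close. I'll use smaller steps.

Call:
drive_tool --motion '[[[0.4,0,0,0,0,0,197],[0.1,0,0,0,0,0,197],[0.1,0,0,0,0,0,197],[-0.5,0,0,0,0,0,197],[0,0,0,0,0,0,197],[0,0,0,0,0,0,197],[0,0,0,0,0,0,197],[0,0,0,0,0,0,197]]]'

```text
t: 17.55
position: [0.5353, 0.1689, 0.1513]
tool_rot: [3.136, -0.0, 1.571]
wrist_force: [0.0, -0.5, 0.1]
grip_width: 0.229
grasp_force: 0.0
```

```bash
python3 -c "
from h import *
check('a7')"
```

```text
a7 t17.55 y0.1689 z0.1513 F [ 0.  -0.5  0.1] lip 210.65 [(228, 278), (205, 338), (207, 337)] front 132 centre-pin mm 25.6
```

Call:
drive_tool --motion '[[[0,0,0,0,0,0,197],[0,0,0,0,0,0,197],[0,0,0,0,0,0,197],[0,0,0,0,0,0,197]]]'

```text
t: 18.15
position: [0.5353, 0.1688, 0.1513]
tool_rot: [3.136, -0.0, 1.571]
wrist_force: [0.4, 0.3, 0.6]
grip_width: 0.229
grasp_force: 0.0
```

```bash
python3 -c "
from h import *
check('a8')"
```

```text
a8 t18.15 y0.1688 z0.1513 F [0.4 0.3 0.6] lip 210.62 [(228, 278), (205, 339), (207, 337)] front 133 centre-pin mm 25.2
```

Call:
drive_tool --motion '[[[0,0,0,0,0,0,197],[0,0,0,0,0,0,197],[0,0,0,0,0,0,197],[0,0,0,0,0,0,197],[0,0,0,0,0,0,197],[0,0,0,0,0,0,197],[0,0,0,0,0,0,197],[0,0,0,0,0,0,197]]]'

```text
t: 19.25
position: [0.5353, 0.1689, 0.1513]
tool_rot: [3.136, -0.0, 1.571]
wrist_force: [-0.8, 0.7, -0.6]
grip_width: 0.225
grasp_force: 0.0
```

```bash
python3 -c "
from h import *
check('a9')"
```

```text
a9 t19.25 y0.1689 z0.1513 F [-0.8  0.7 -0.6] lip 210.53 [(228, 278), (204, 340), (206, 339)] front 134 centre-pin mm 24.8
```

Call:
drive_tool --motion '[[[0.45,0,0,0,0,0,197],[0.1,0,0,0,0,0,197],[0.1,0,0,0,0,0,197],[-0.5,0,0,0,0,0,197],[0,0,0,0,0,0,197],[0,0,0,0,0,0,197],[0,0,0,0,0,0,197],[0,0,0,0,0,0,197]]]'

```text
t: 20.35
position: [0.5353, 0.1704, 0.1513]
tool_rot: [3.136, -0.0, 1.571]
wrist_force: [0.5, -0.1, -0.1]
grip_width: 0.227
grasp_force: 0.0
```

```bash
python3 -c "
from h import *
check('b0')"
```

```text
b0 t20.35 y0.1704 z0.1513 F [ 0.5 -0.1 -0.1] lip 210.61 [(228, 278), (206, 338), (208, 336)] front 129 centre-pin mm 28.2
```

Call:
drive_tool --motion '[[[-0.3,0,0,0,0,0,197],[0,0,0,0,0,0,197],[0,0,0,0,0,0,197],[0,0,0,0,0,0,197],[0,0,0,0,0,0,197]]]'

```text
t: 21.08
position: [0.5353, 0.1673, 0.1513]
tool_rot: [3.136, -0.0, 1.571]
wrist_force: [0.9, 1.0, -0.2]
grip_width: 0.228
grasp_force: 0.0
```

```bash
python3 -c "
from h import *
check('b1')"
```

```text
b1 t21.07 y0.1673 z0.1513 F [ 0.9  1.  -0.2] lip 210.78 [(228, 323), (207, 337), (208, 336)] front 119 centre-pin mm 28.9
```

Tilt is now growing with the gripper clear, so I'm retracting back and up.

Call:
drive_tool --motion '[[[-0.5,0,-1,0,0,0,197],[-0.5,0,-1.5,0,0,0,197],[-0.5,0,-1.5,0,0,0,197],[-0.5,0,-1.5,0,0,0,197],[0,0,-1.5,0,0,0,197],[0,0,0,0,0,0,197]]]'

```text
t: 21.92
position: [0.5359, 0.1475, 0.223]
tool_rot: [3.133, -0.001, 1.571]
wrist_force: [-0.3, 0.4, -0.6]
grip_width: 0.229
grasp_force: 0.0
```

```bash
python3 -c "
from h import *
check('b2')"
```

```text
b2 t21.93 y0.1475 z0.2230 F [-0.3  0.4 -0.6] lip 210.98 [(233, 276), (224, 319), (225, 319)] front 161 centre-pin mm -15.5
```

Call:
drive_tool --motion '[[[0,0,0,0,0,0,197],[0,0,0,0,0,0,197],[0,0,0,0,0,0,197],[0,0,0,0,0,0,197],[0,0,0,0,0,0,197],[0,0,0,0,0,0,197],[0,0,0,0,0,0,197],[0,0,0,0,0,0,197]]]'

```text
t: 23.02
position: [0.5349, 0.1473, 0.2213]
tool_rot: [3.136, -0.0, 1.571]
wrist_force: [-0.1, -0.1, -0.0]
grip_width: 0.23
grasp_force: 0.0
```

```bash
python3 -c "
from h import *
check('b3')"
```

```text
b3 t23.02 y0.1473 z0.2213 F [-0.1 -0.1 -0. ] lip 211.47 [(235, 278), (227, 320), (227, 320)] front 161 centre-pin mm -15.6
```

Tipping continues on its own (lip shift 210.98 → 211.47). I'll wait for it to finish.

Call:
drive_tool --motion '[[[0,0,0,0,0,0,197],[0,0,0,0,0,0,197],[0,0,0,0,0,0,197],[0,0,0,0,0,0,197],[0,0,0,0,0,0,197],[0,0,0,0,0,0,197],[0,0,0,0,0,0,197],[0,0,0,0,0,0,197]]]'

```text
t: 24.12
position: [0.5349, 0.1473, 0.2213]
tool_rot: [3.136, -0.0, 1.571]
wrist_force: [0.3, 0.4, -0.0]
grip_width: 0.229
grasp_force: 0.0
```

Call:
drive_tool --motion '[[[0,0,0,0,0,0,197],[0,0,0,0,0,0,197],[0,0,0,0,0,0,197],[0,0,0,0,0,0,197],[0,0,0,0,0,0,197],[0,0,0,0,0,0,197],[0,0,0,0,0,0,197],[0,0,0,0,0,0,197]]]'

```text
t: 25.12
position: [0.5349, 0.1474, 0.2213]
tool_rot: [3.136, -0.0, 1.571]
wrist_force: [1.1, -0.1, 0.4]
grip_width: 0.23
grasp_force: 0.0
```

Call:
drive_tool --motion '[[[0,0,0,0,0,0,197],[0,0,0,0,0,0,197],[0,0,0,0,0,0,197],[0,0,0,0,0,0,197],[0,0,0,0,0,0,197],[0,0,0,0,0,0,197],[0,0,0,0,0,0,197],[0,0,0,0,0,0,197]]]'

```text
t: 26.12
position: [0.5349, 0.1473, 0.2213]
tool_rot: [3.136, -0.0, 1.571]
wrist_force: [0.5, -0.1, -0.1]
grip_width: 0.227
grasp_force: 0.0
```

Call:
drive_tool --motion '[[[0,0,0,0,0,0,197],[0,0,0,0,0,0,197],[0,0,0,0,0,0,197],[0,0,0,0,0,0,197],[0,0,0,0,0,0,197],[0,0,0,0,0,0,197],[0,0,0,0,0,0,197],[0,0,0,0,0,0,197]]]'

```text
t: 27.12
position: [0.5349, 0.1473, 0.2213]
tool_rot: [3.136, -0.0, 1.571]
wrist_force: [0.8, 0.1, 0.8]
grip_width: 0.228
grasp_force: 0.0
```

```bash
python3 -c "
from h import *
check('b4')
w=cv2.imread('pics/b4w.png');a=cv2.imread('pics/b4t.png');b=bot.camera('side')
cv2.imwrite('pics/m5.png',np.vstack([w[:300],np.hstack([b[120:320,130:410],a[130:330,100:380]])]))"
```

```text
b4 t27.12 y0.1473 z0.2213 F [0.8 0.1 0.8] lip 211.97 [(260, 260), (228, 318), (229, 318)] front 156 centre-pin mm -12.5
```

View pics/m5.png

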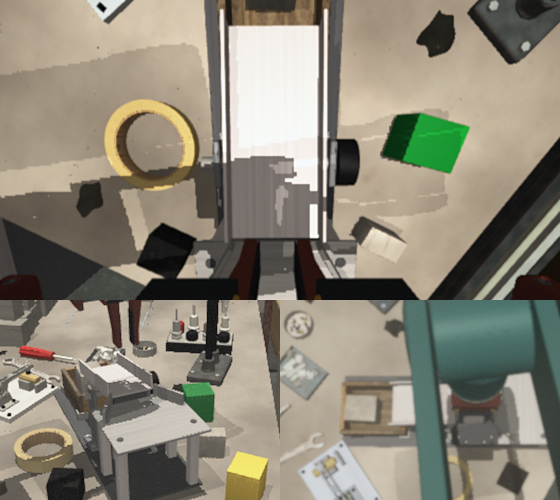

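The offcut is in the box (top crop 362,408) and the empty tray is swinging back. I'll wait for it to come level.

Call:
drive_tool --motion '[[[0,0,0,0,0,0,197],[0,0,0,0,0,0,197],[0,0,0,0,0,0,197],[0,0,0,0,0,0,197],[0,0,0,0,0,0,197],[0,0,0,0,0,0,197],[0,0,0,0,0,0,197],[0,0,0,0,0,0,197]]]'

```text
t: 28.28
position: [0.5349, 0.1473, 0.2213]
tool_rot: [3.136, -0.0, 1.571]
wrist_force: [0.1, 0.5, -0.5]
grip_width: 0.225
grasp_force: 0.0
```

Call:
drive_tool --motion '[[[0,0,0,0,0,0,197],[0,0,0,0,0,0,197],[0,0,0,0,0,0,197],[0,0,0,0,0,0,197],[0,0,0,0,0,0,197],[0,0,0,0,0,0,197],[0,0,0,0,0,0,197],[0,0,0,0,0,0,197]]]'

```text
t: 29.28
position: [0.5349, 0.1473, 0.2213]
tool_rot: [3.136, -0.0, 1.571]
wrist_force: [0.1, -1.1, -0.2]
grip_width: 0.228
grasp_force: 0.0
```

Call:
drive_tool --motion '[[[0,0,0,0,0,0,197],[0,0,0,0,0,0,197],[0,0,0,0,0,0,197],[0,0,0,0,0,0,197],[0,0,0,0,0,0,197],[0,0,0,0,0,0,197],[0,0,0,0,0,0,197],[0,0,0,0,0,0,197]]]'

```text
t: 30.28
position: [0.5348, 0.1474, 0.2213]
tool_rot: [3.136, -0.0, 1.571]
wrist_force: [0.2, -1.0, -1.0]
grip_width: 0.224
grasp_force: 0.0
```

```bash
python3 -c "
from h import *
check('b5')"
```

```text
b5 t30.27 y0.1474 z0.2213 F [ 0.2 -1.  -1. ] lip 210.56 [(260, 260), (224, 323), (225, 321)] front 156 centre-pin mm -12.5
```

Call:
drive_tool --motion '[[[0,0,0,0,0,0,197],[0,0,0,0,0,0,197],[0,0,0,0,0,0,197],[0,0,0,0,0,0,197],[0,0,0,0,0,0,197],[0,0,0,0,0,0,197],[0,0,0,0,0,0,197],[0,0,0,0,0,0,197]]]'

```text
t: 31.38
position: [0.5349, 0.1473, 0.2213]
tool_rot: [3.136, -0.0, 1.571]
wrist_force: [-0.8, -0.6, 0.0]
grip_width: 0.229
grasp_force: 0.0
```

```bash
python3 -c "
from h import *
check('b6')"
```

```text
b6 t31.38 y0.1473 z0.2213 F [-0.8 -0.6  0. ] lip 210.56 [(260, 260), (224, 323), (225, 321)] front 156 centre-pin mm -12.4
```

The tray is back level (lip 210.56, its starting value), and the gripper is clear.

```bash
python3 -c "
from cell import bot
print(bot.job_done())"
```

```text
the job is handed in; nothing more can be done
None
```

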